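Lock the lids of two cold-brew kegs

TASK

The two cold-brew kegs on the coffee bar are filled and their lids are seated, but the bail levers on the lids still stand open. With a fingertip, push each lever over, away from the small relief valve on its lid, and down until it snaps flat and locks its lid, then take the hand away. Only push the levers, do not grip them; leave both kegs standing in their places, not shoved, tipped or lifted, and do not disturb the other things on the counter.

Things in the scene. Friction and masses are not known exactly. Their poses are not given: they have to be found in the camera images.
- keg_tall: taller of two steel kegs, full, about 8 kg, loose: 220 mm across, steel top at 215 mm; rubber handles arch to 262 mm on its own +y and -y sides; 22 mm wide posts, tops at 237 mm, 74 mm from the axis on +y and -y; relief valve on the lid, top at 239 mm, 30 mm from the axis on -x. Origin: centre of the underside, z up. The closed bail lever points to its +x
- bail_tall_pivot (a point): middle of the bail lever's pivot axle on the taller keg's lid: 234 mm above the counter, on the keg's centre line; the axle runs along the keg's y
- bail_tall_grip (a point): middle of the taller keg's bail lever crossbar: black rubber, 12 mm thick, 66 mm long along the keg's y, 74 mm from the pivot, joined to it by an open steel wire loop 62 mm wide. Open, the lever stands about upright over the lid; closed, it lies flat towards the keg's +x, crossbar level with the pivot, 24 mm clear of the keg's top
- bail_tall (a joint): taller keg's bail lever, rad: 0 = open (start), leaning 0.08 past upright towards the keg's -x; grows as it goes over towards the keg's +x; 1.65 = locked flat (end stop). Loose up to 0.45, then it resists, most near 0.8 (6 to 7 N at the crossbar); let go before 1.32 it springs back, past 1.32 it snaps shut by itself
- keg_short: shorter of two steel kegs, full, about 6.5 kg, loose: 220 mm across, steel top at 165 mm; rubber handles arch to 212 mm on its own +y and -y sides; 22 mm wide posts, tops at 187 mm, 74 mm from the axis on +y and -y; relief valve on the lid, top at 189 mm, 30 mm from the axis on -x. Origin: centre of the underside, z up. The closed bail lever points to its +x
- bail_short_pivot (a point): middle of the bail lever's pivot axle on the shorter keg's lid: 184 mm above the counter, on the keg's centre line; the axle runs along the keg's y
- bail_short_grip (a point): middle of the shorter keg's bail lever crossbar: black rubber, 12 mm thick, 66 mm long along the keg's y, 74 mm from the pivot, joined to it by an open steel wire loop 62 mm wide. Open, the lever stands about upright over the lid; closed, it lies flat towards the keg's +x, crossbar level with the pivot, 24 mm clear of the keg's top
- bail_short (a joint): shorter keg's bail lever, rad: 0 = open (start), leaning 0.08 past upright towards the keg's -x; grows as it goes over towards the keg's +x; 1.65 = locked flat (end stop). Loose up to 0.45, then it resists, most near 0.8 (6 to 7 N at the crossbar); let go before 1.32 it springs back, past 1.32 it snaps shut by itself
- milk_pitcher: bystander: steel milk pitcher, 88 mm wide and 100 mm tall, handle towards its own +y; origin at the centre of its underside
- tumbler: bystander: clear glass tumbler, 68 mm wide and 88 mm tall, in the gap between the kegs; origin at the centre of its underside
- tamper: bystander: steel coffee tamper standing on its 58 mm base, 88 mm tall; origin at the centre of its underside
- portafilter: bystander: portafilter lying on the counter: 76 mm steel head, 44 mm tall, black handle reaching 177 mm along its own -x; origin at the centre of its head's underside
- dosing_cup: bystander: small aluminium dosing cup with a handle, 58 mm wide and 52 mm tall; origin at the centre of its underside
- coffee_cup: bystander: white coffee cup with a handle, 84 mm wide and 62 mm tall; origin at the centre of its underside
- seal_ring: bystander: spare black lid seal, a rubber ring 92 mm across and 8 mm thick, lying flat; origin at the centre of its underside

How it is judged:
By the outcome, as a careful person would: the job done as asked, in the order asked, and still so for the second after the job is handed in, with the robot touching nothing.
It also fails if it takes over 48 s, if anything falls off the work surface, if the arm or the gripper's body presses on something with over 40 N, if the wrist force passes 120 N, or if a joint passes its speed limit or range.

ROBOT

A 6-joint arm with a two-finger parallel gripper is mounted at the origin on the work surface. World frame = base frame: x ahead of the robot, y to its left, z up, the work surface at z = 0. Lengths are in m, angles in rad, forces in N, time in s.
With the tool pointing down it reaches from about 0.25 to 0.85 m from the base axis. Payload 12.5 kg.
Tool frame: the origin (TCP) lies on the centre line of the jaws, within the pads' length; the fingertips stand ahead of it and the grasp point (between the pads) lies 8 mm behind it (r.tcp_to_tips is the x of the fingertips in the tool frame, in m); x points along the fingers, y is the direction in which the jaws open and shut, and the axes are right-handed (so a half turn about x gives the same grasp; the last joint's range is limited). The gripper opens to 93 mm and grips with 3 to 60 N. Pads are 15 mm wide; open, the fingers measure 128 mm over their backs; the gripper's body (75 mm by 188 mm) begins 65 mm behind the grasp point.
Start: joints at [1.182, 0.351, 1.652, -0, 1.139, -0.085], TCP at [0.164, 0.525, 0.23] pointing down, gripper open.
Joint ranges: [-2.75, 2.75], [-0.79, 2.1], [0.01, 2.65], [-1.57, 4.71], [0.07, 3.14], [-2.87, 2.87]. Speed limits (rad/s): [2.22, 2.22, 2.79, 3.14, 3.14, 3.14].

INTERFACE

Orientations are given as a unit quaternion [x, y, z, w].
In Python, from bench import r gives the robot as it stands. The module is installed in compiled form; this text tells all that it offers.
- The arm moves only by the shell command python3 -m crank 'ROWS' [FORCE]. ROWS is JSON, a list of rows, each an object with "dp": the shift along the world's x, y, z in cm, a list of three; "turn": the turn about the world's z in degrees; "grip": the closure, from 0 (fully open) to 1 (shut). A call has 1 to 12 rows; each row is the pose to reach, as a shift and turn from the pose commanded when the call began; what a row does not reach only later rows make up. A row lasts 1/10 s, in which the tool goes at most 50 mm and 8.59 degrees, less where a joint would pass 70% of its speed; a pose out of reach is approached as far as the arm can. A call with a gripper value outside its range is refused whole. The fingers move at their own pace and stop on an object; FORCE is the grip in N (left out, the last holds). Time passes only in rows, so rows that repeat a pose let the fingers close. It gives the time, the measured TCP pose, the force and the opening at its end, in the units of the state.
- r.get_state(): the state, without advancing time (a new reading comes with each control period).
- r.read_camera(name): name is "scene" or "side" or "wrist"; returns the picture (384x512x3 uint8, red, green, blue); there is no depth.
- r.camera_params(name): a dict with "fx", "fy", "cx", "cy" (pixels), "distortion" ([k1, k2, p1, p2, k3] as OpenCV has them; the pictures are not rectified), "position" and "attitude" of the camera in the world; the wrist camera has in their place "mount" (4x4, takes a point from camera to tool coordinates, whose origin is the TCP and whose axes are the tool frame's). Camera axes: x right, y down, z forward; pixel columns grow to the right and rows downward; lengths in m; the calibration is good to about 2 mm. A picture is of the moment at which its call begins: read the wrist's pose just before it. camera_params takes no time and is no camera call.
- r.job_done(): hands the job in, once; it reports no verdict.
Trained networks look in the newest picture that a camera, given by its name, has taken for a name from the list of things; names that differ only in an ending like _2 or _b are one class to them, and where a whole thing is asked for, a point or a joint stands for the part that bears it (a point fixed in the world has none). Each returns a list of dicts, best first, with "conf" (0 to 1); they miss things now and then, are a little off and sometimes report something else, mostly with a low value. They report only what shows in the picture. A call takes as long as a camera call.
- r.masks_of(camera, target): "region" (384x512 bool, what is visible of it) and "box" ([left, top, right, bottom] in pixels, round what is visible of it).
- r.pinpoint(camera, target): "location" ([row, column] in pixels: a listed point, or the origin of a listed thing).
The state is a dict: "time": time; "joint_positions": joint angles; "joint_vel": joint speeds; "effort": joint torques, N m; "eef_pos": TCP position; "ee_rot": TCP orientation; "ft_force": force on the tool from outside, world axes, zero at the start; "torque": the same for the moment, N m; "gripper_width": finger opening in m.
Only numpy, scipy, OpenCV 4.12 (cv2) and the standard library are available. Lean on these libraries where they do the work, as an engineer would, in place of code of your own. Each camera call takes 0.05 s, during which the arm holds its last target.

## Working session

There is one attempt and no reset: what is moved stays moved. The work goes in short steps, Python scripts to look and compute and a shell command to move; the robot and the scene stay as the last step left them, time stands still between calls to the robot, and variables do not carry over. Pictures are saved under pics/ and viewed, and the job is handed in when it is done.

```bash
mkdir -p pics
cat > h.py <<'E'
import numpy as np,cv2
from bench import r
from scipy.spatial.transform import Rotation as R
def save(n,f):
    im=r.read_camera(n); cv2.imwrite('pics/'+f,im[:,:,::-1]); return im
def cam(n):
    p=r.camera_params(n); K=np.array([[p['fx'],0,p['cx']],[0,p['fy'],p['cy']],[0,0,1]]);return p,K,np.array(p['distortion'])
E
python3 - <<'E'
from h import *
for n in ('scene','side','wrist'):
    save(n,n+'0.png'); print(r.camera_params(n))
print(r.get_state(), r.tcp_to_tips)
for n in ('scene','side'):
    for t in ('keg_tall','keg_short','bail_tall_pivot','bail_tall_grip','bail_short_pivot','bail_short_grip','tumbler','milk_pitcher'):
        print(n,t,[(np.round(d['location'],1),round(d['conf'],2)) for d in r.pinpoint(n,t)][:3])
E
```

```text
{'fx': 489.5511909329797, 'fy': 489.5511909329797, 'cx': 260.5960569147135, 'cy': 191.01140401764698, 'distortion': array([-0.10824466,  0.        ,  0.        ,  0.        ,  0.        ]), 'position': array([ 1.12108671, -0.86239448,  1.66304743]), 'attitude': array([ 0.91419238,  0.27091713, -0.08493325, -0.28921019])}
{'fx': 497.960833868799, 'fy': 497.960833868799, 'cx': 256.00125738713905, 'cy': 188.84062064022905, 'distortion': array([-0.1931768,  0.       ,  0.       ,  0.       ,  0.       ]), 'position': array([-0.05272547,  1.3749702 ,  1.16583824]), 'attitude': array([-0.1748803 ,  0.86370985, -0.46103152,  0.1042694 ])}
{'fx': 284.9079670995236, 'fy': 284.9079670995236, 'cx': 253.55324480219537, 'cy': 194.8044771065451, 'distortion': array([-0.02535134,  0.        ,  0.        ,  0.        ,  0.        ]), 'mount': array([[-9.28678470e-04, -2.48944981e-01,  9.68517183e-01,
        -1.55345414e-01],
       [ 9.99999009e-01, -1.25561014e-03,  6.36126770e-04,
         3.74180875e-04],
       [ 1.05771943e-03,  9.68516814e-01,  2.48945901e-01,
        -6.83402139e-02],
      
[... 924 characters left out ...]
p [(array([220.5, 205.3]), 0.7)]
scene bail_short_pivot [(array([156.2, 289.8]), 0.76)]
scene bail_short_grip [(array([282.6, 161.4]), 0.63), (array([145.1, 292.2]), 0.61)]
scene tumbler [(array([222.2, 262.1]), 0.82)]
scene milk_pitcher [(array([137. , 306.2]), 0.73)]
side keg_tall [(array([196.2, 292. ]), 0.58)]
side keg_short [(array([261.6, 231.8]), 0.9)]
side bail_tall_pivot [(array([141.2, 292. ]), 0.76)]
side bail_tall_grip [(array([126.3, 291.9]), 0.5)]
side bail_short_pivot [(array([218.9, 233.5]), 0.57)]
side bail_short_grip [(array([197. , 229.5]), 0.57)]
side tumbler []
side milk_pitcher [(array([310.1, 213.9]), 0.82), (array([218.4, 233.9]), 0.54), (array([198.6, 230. ]), 0.25)]
```

View pics/scene0.png

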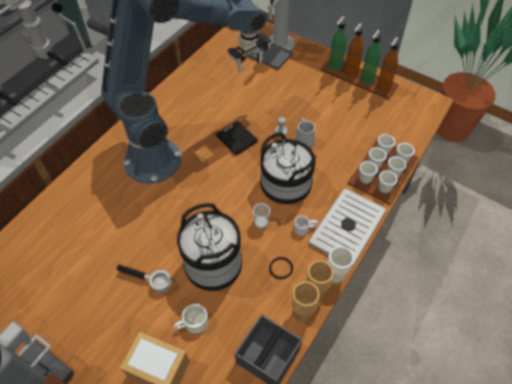

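View pics/side0.png

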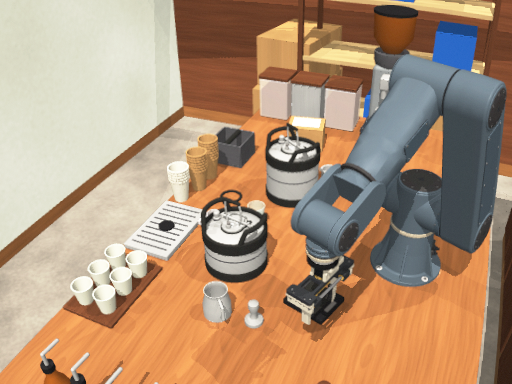

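View pics/wrist0.png

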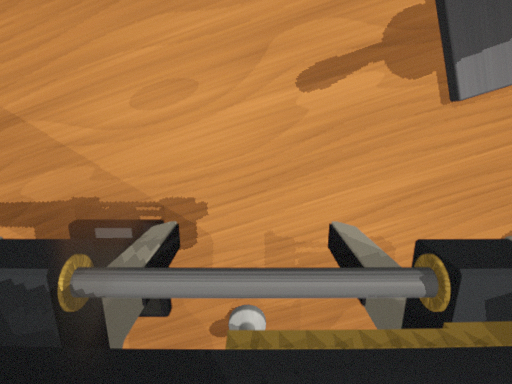

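The scene view shows the tall keg near (210,240) and the short keg near (288,165), with both levers up. The side view has the short keg at (235,240) and the tall keg at (292,170). I'll triangulate these and zoom in.

```bash
cat >> h.py <<'E'
def ray(n,rc):
    p,K,D=cam(n); u=cv2.undistortPoints(np.array([[[rc[1],rc[0]]]],float),K,D)[0,0]
    d=R.from_quat(p['attitude']).apply([u[0],u[1],1]); return np.array(p['position']),d/np.linalg.norm(d)
def onz(n,rc,z):
    o,d=ray(n,rc); return o+d*(z-o[2])/d[2]
def tri(a,b):
    A=[];B=[]
    for n,rc in (a,b):
        o,d=ray(n,rc);M=np.eye(3)-np.outer(d,d);A.append(M);B.append(M@o)
    x=np.linalg.solve(sum(A),sum(B)); 
    return x,[np.linalg.norm(M@x-b) for M,b in zip(A,B)]
def proj(n,P):
    p,K,D=cam(n); Rc=R.from_quat(p['attitude']).inv(); rv=Rc.as_rotvec(); t=-Rc.apply(p['position'])
    return cv2.projectPoints(np.atleast_2d(np.array(P,float)),rv,t,K,D)[0][:,0,:]
E
python3 - <<'E'
from h import *
for k,s,c in (('tall origin',(261.4,214.8),(196.2,292)),('tall piv',(233.3,207.9),(141.2,292)),('tall grip',(220.5,205.3),(126.3,291.9)),('short o',(184.7,284.1),(261.6,231.8)),('short piv',(156.2,289.8),(218.9,233.5)),('short grip',(145.1,292.2),(197,229.5))):
    print(k,tri(('scene',s),('side',c)))
print(onz('scene',(261.4,214.8),0),onz('scene',(184.7,284.1),0),onz('side',(196.2,292),0),onz('side',(261.6,231.8),0))
a=cv2.imread('pics/scene0.png');b=cv2.imread('pics/side0.png')
z=lambda im,y,x:cv2.resize(im[y:y+100,x:x+90],None,fx=4,fy=4,interpolation=cv2.INTER_CUBIC)[:300*4//4*1+100]
for i,(im,y,x) in enumerate(((a,195,165),(a,115,245),(b,110,248),(b,180,190))):
    print(i)
    cv2.imwrite(f'pics/z{i}.png',z(im,y,x))
E
python3 -c "
import cv2,numpy as np
I=[cv2.imread(f'pics/z{i}.png') for i in range(4)]
cv2.imwrite('pics/zA.png',np.hstack(I[:2]));cv2.imwrite('pics/zB.png',np.hstack(I[2:]))"
```

```text
tall origin (array([ 0.51327585, -0.24520007, -0.01073866]), [np.float64(0.0018749815807946545), np.float64(0.0018749815807944765)])
tall piv (array([ 0.52358612, -0.26377857,  0.23771405]), [np.float64(0.00017608303749819194), np.float64(0.000176083037498322)])
tall grip (array([ 0.52002198, -0.25788678,  0.30718422]), [np.float64(0.0028986400926917875), np.float64(0.002898640092691799)])
short o (array([ 0.55811468,  0.210821  , -0.00967357]), [np.float64(0.010720252251644507), np.float64(0.010720252251644273)])
short piv (array([0.55710008, 0.21278348, 0.17912344]), [np.float64(0.0037682796770523766), np.float64(0.0037682796770524625)])
short grip (array([0.56881304, 0.20617038, 0.2595336 ]), [np.float64(0.002157939739248031), np.float64(0.002157939739248191)])
[ 0.51894152 -0.24847472  0.        ] [ 5.51973409e-01  1.99585077e-01 -2.22044605e-16] [ 0.50660472 -0.23162741  0.        ] [0.56245946 0.22542246 0.        ]
0
1
2
3
```

View pics/zA.png

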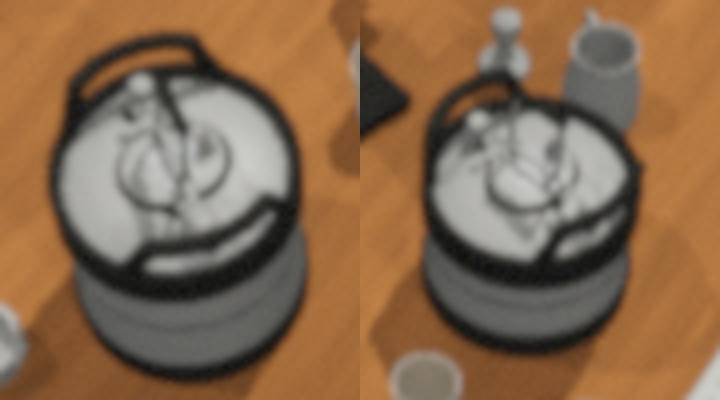

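View pics/zB.png

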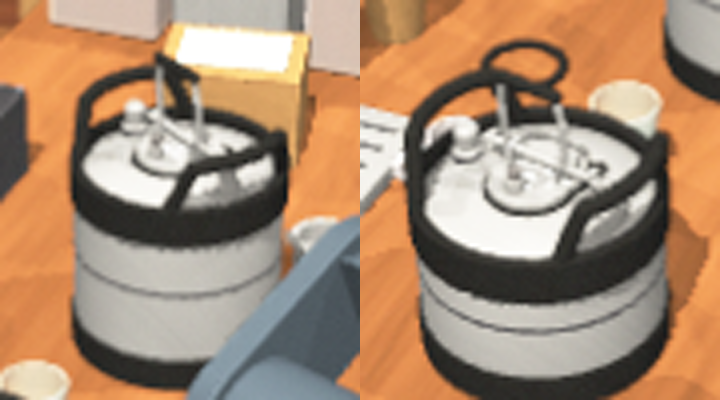

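Run:
```python
from h import *
f=lambda x,y,X,Y:(Y+y/4,X+x/4)
def pr(n,name,P,Q):print(n,name,P[:2].round(3),Q[:2].round(3),'mid',((P+Q)/2)[:2].round(3),'len',np.linalg.norm(Q-P).round(3),'ang',np.degrees(np.arctan2(*(Q-P)[[1,0]])).round(1))
# handles (top middle) 
for n,o,pts,z in (('scene',(165,195),((138,45),(207,232)),.256),('scene',(245,115),((467-360,85),(595-360,215)),.206),('side',(248,110),((110,82),(232,150)),.256),('side',(190,180),((455-360,85),(620-360,185)),.206)):
    pr(n,'handles',*[onz(n,f(*p,*o),z) for p in pts])
for n,o,pts,z in (('scene',(165,195),((163,85),(187,130)),.308),('side',(248,110),((158,62),(195,78)),.308),('side',(190,180),((495-360,95),(557-360,97)),.258)):
    pr(n,'bar',*[onz(n,f(*p,*o),z) for p in pts])
```

```text
scene handles [ 0.443 -0.201] [ 0.599 -0.315] mid [ 0.521 -0.258] len 0.193 ang -36.2
scene handles [0.458 0.243] [0.646 0.172] mid [0.552 0.207] len 0.201 ang -20.9
side handles [ 0.605 -0.293] [ 0.446 -0.204] mid [ 0.525 -0.248] len 0.182 ang 150.8
side handles [0.642 0.179] [0.458 0.252] mid [0.55  0.215] len 0.198 ang 158.3
scene bar [ 0.509 -0.245] [ 0.551 -0.269] mid [ 0.53  -0.257] len 0.048 ang -29.7
side bar [ 0.54  -0.254] [ 0.495 -0.235] mid [ 0.517 -0.245] len 0.048 ang 156.9
side bar [0.568 0.244] [0.522 0.228] mid [0.545 0.236] len 0.049 ang -161.2
```

```bash
cat > ov.py <<'E'
from h import *
def model(x,y,yaw,H):
    c,s=np.cos(yaw),np.sin(yaw);T=lambda P:np.array([[x+c*p[0]-s*p[1],y+s*p[0]+c*p[1],p[2]] for p in P])
    t=np.linspace(0,2*np.pi,60)
    L=[(T([(.11*np.cos(a),.11*np.sin(a),H) for a in t]),(0,255,0)),
     (T([(.11*np.cos(a),.11*np.sin(a),0) for a in t]),(0,255,0)),
     (T([(-.03,0,H),(-.03,0,H+.024)]),(0,0,255)),
     (T([(0,.074,H),(0,.074,H+.022)]),(255,0,0)),(T([(0,-.074,H),(0,-.074,H+.022)]),(255,0,255))]
    a=-.08; g=[.074*np.sin(a),H+.019+.074*np.cos(a)]
    L.append((T([(0,-.031,H+.019),(g[0],-.033,g[1]),(g[0],.033,g[1]),(0,.031,H+.019)]),(0,255,255)))
    return L
def overlay(n,src,m,box,f,k=8):
    x0,y0,w,h=box; im=cv2.resize(cv2.imread(src)[y0:y0+h,x0:x0+w],None,fx=k,fy=k,interpolation=cv2.INTER_CUBIC); raw=im.copy()
    for P,c in m:
        q=((proj(n,P)-[x0,y0]+.5)*k).astype(np.int32); cv2.polylines(im,[q.reshape(-1,1,2)],False,c,1)
    return im
def sheet(ims,f):
    im=np.hstack(ims); cv2.imwrite('pics/'+f,im);
E
python3 - <<'E'
from ov import *
for nm,x,y,A,H,bs,bd in (('t',.523,-.255,57,.215,(170,198,80,96),(262,118,66,96)),('s',.552,.211,69,.165,(252,128,70,76),(194,183,80,76))):
  for q,d in (('a',0),('b',180)):
    m=model(x,y,np.radians(A+d),H)
    sheet([overlay('scene','pics/scene0.png',m,bs,'',5),overlay('side','pics/side0.png',m,bd,'',5)],f'ov{nm}{q}.png')
E
```

```text
(no output)
```

View pics/ovta.png

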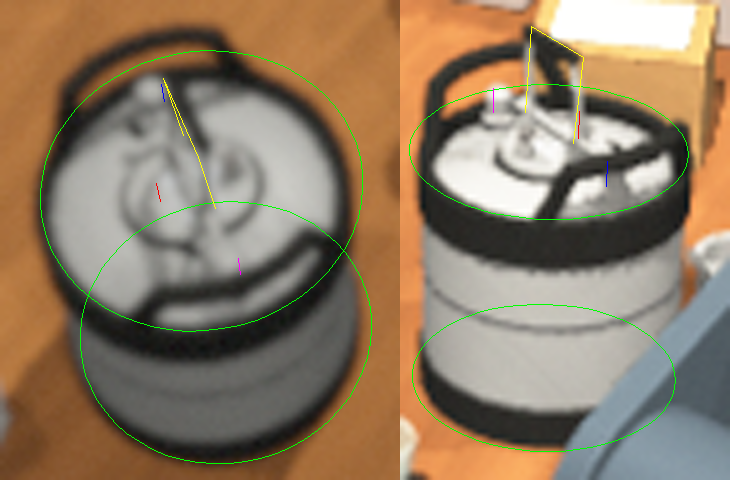

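View pics/ovtb.png

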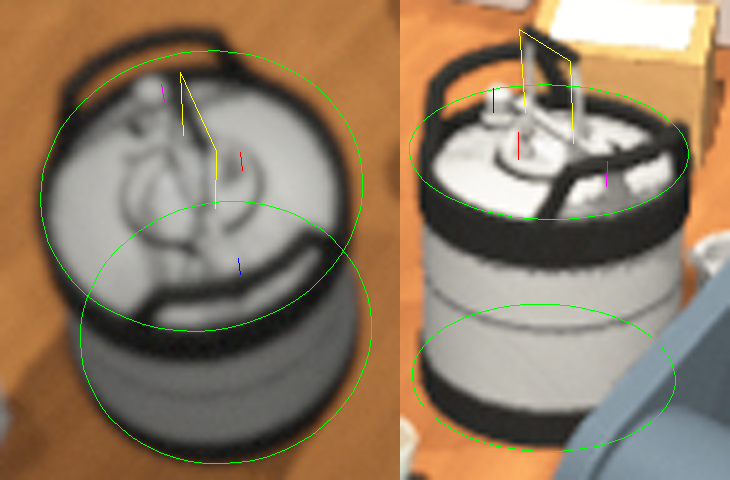

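View pics/ovsa.png

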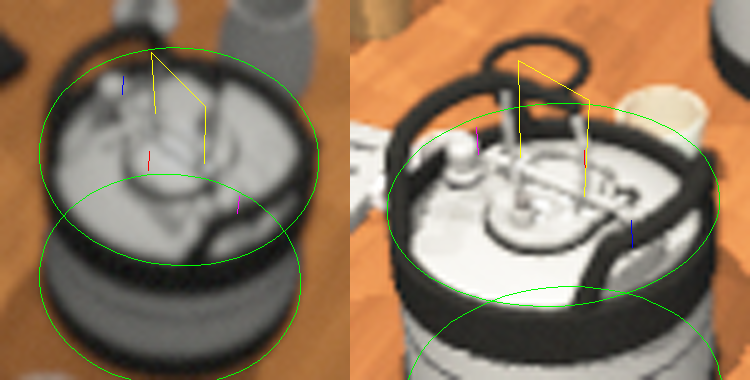

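View pics/ovsb.png

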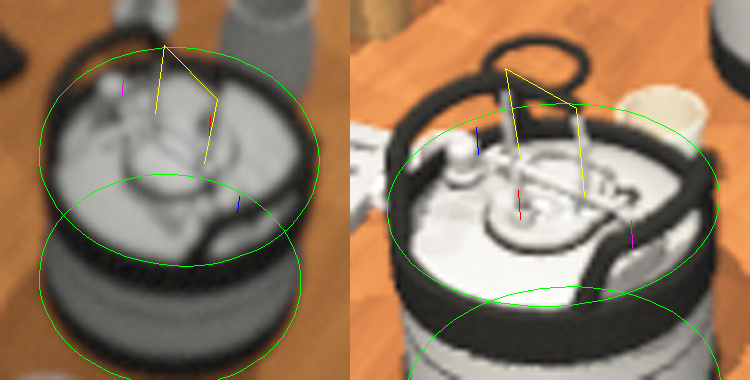

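```bash
cat >> h.py <<'E'
def wcam():
    s=r.get_state(); T=np.eye(4);T[:3,:3]=R.from_quat(s['ee_rot']).as_matrix();T[:3,3]=s['eef_pos']
    return T@np.array(r.camera_params('wrist')['mount'])
def wproj(P,W=None):
    W=wcam() if W is None else W
    p,K,D=cam('wrist'); Rc=W[:3,:3].T
    return cv2.projectPoints(np.atleast_2d(np.array(P,float)),cv2.Rodrigues(Rc)[0],-Rc@W[:3,3],K,D)[0][:,0,:]
def wonz(rc,z,W=None):
    W=wcam() if W is None else W
    p,K,D=cam('wrist');u=cv2.undistortPoints(np.array([[[rc[1],rc[0]]]],float),K,D)[0,0]
    d=W[:3,:3]@[u[0],u[1],1];return W[:3,3]+d*(z-W[2,3])/d[2]
E
python3 - <<'E'
from h import *
print(R.from_quat(r.get_state()['ee_rot']).as_matrix().round(3))
from ov import *
# fit keg x,y per mask of image? compare top circle
E
```

```text
[[ 0.     0.299  0.954]
 [ 0.     0.954 -0.299]
 [-1.     0.     0.   ]]
```

```bash
python3 -m crank '[{"dp":[0,0,5],"turn":8,"grip":1},{"dp":[3,-1,9],"turn":16,"grip":1},{"dp":[7,-3,12],"turn":24,"grip":1},{"dp":[11,-5,15],"turn":32,"grip":1},{"dp":[15,-7,17],"turn":40,"grip":1},{"dp":[20,-10,17],"turn":48,"grip":1},{"dp":[25,-12,17],"turn":56,"grip":1},{"dp":[30,-15,17],"turn":64,"grip":1},{"dp":[34,-17,17],"turn":72,"grip":1},{"dp":[38,-19,17],"turn":80,"grip":1},{"dp":[42,-22,17],"turn":86,"grip":1},{"dp":[42,-22,17],"turn":86,"grip":1}]' 10
python3 - <<'E'
from h import *
s=r.get_state();print(R.from_quat(s['ee_rot']).as_matrix().round(3),s['joint_positions'].round(2))
save('wrist','w1.png')
for t in ('bail_short_pivot','bail_short_grip','keg_short'):
    for d in r.pinpoint('wrist',t)[:2]: print(t,np.round(d['location'],1),d['conf'],wonz(d['location'],{'bail_short_pivot':.184,'bail_short_grip':.258,'keg_short':0}[t]))
E
```

```text
time: 2.15
eef_pos: [0.5873, 0.302, 0.3987]
ee_rot: [-0.399, 0.584, 0.399, 0.584]
ft_force: [-0.1, 0.4, -0.1]
gripper_width: 0.0026
[[-0.001 -0.931  0.364]
 [-0.001  0.364  0.931]
 [-1.     0.    -0.001]] [ 0.4   0.47  1.07 -0.    1.6  -2.36]
bail_short_pivot [ 97.2 255.4] 0.94 [0.54853492 0.21277957 0.184     ]
bail_short_grip [100.9 252.1] 0.65 [0.55426855 0.22145634 0.258     ]
```

View pics/w1.png

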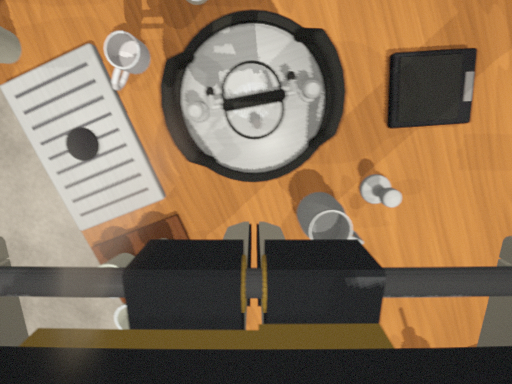

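Run:
```python
from h import *
im=cv2.imread('pics/w1.png');cv2.imwrite('pics/w1z.png',cv2.resize(im[0:190,155:355],None,fx=4,fy=3.1,interpolation=cv2.INTER_CUBIC)[:590])
e=[wonz((103,222),.258),wonz((95,285),.258)];d=e[1]-e[0];print('bar',np.mean(e,0),np.linalg.norm(d),np.degrees(np.arctan2(d[1],d[0])))
e=[wonz((104,198),.187),wonz((88,311),.187)];d=e[1]-e[0];print('posts',np.mean(e,0),np.linalg.norm(d),np.degrees(np.arctan2(d[1],d[0])))
```

```text
bar [0.55171032 0.2210696  0.258     ] 0.0629926473581912 165.41128055123426
posts [0.54761784 0.21329392 0.187     ] 0.14002115986754265 166.18619574145666
```

View pics/w1z.png

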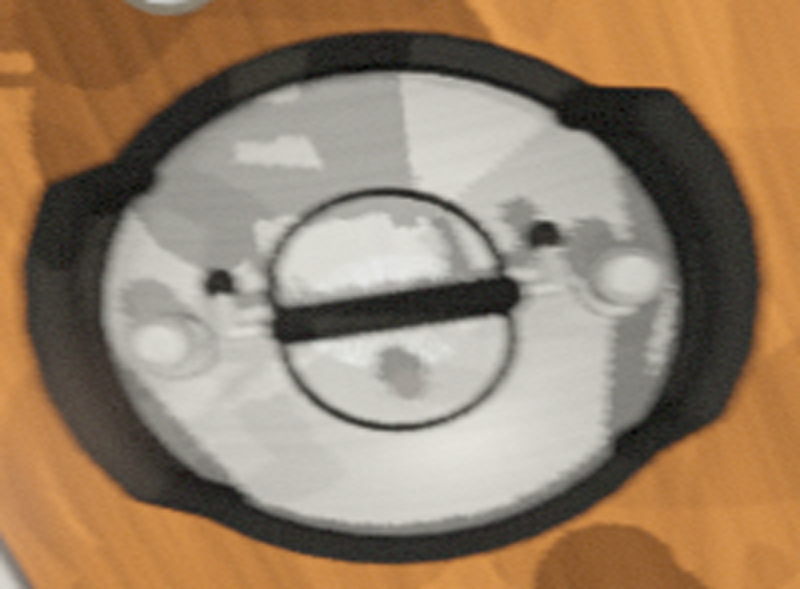

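Run:
```python
from h import *
s=r.get_state();print(s['eef_pos'],s['joint_vel'].round(3), R.from_quat(s['ee_rot']).as_matrix()[:,2])
from ov import *
W=wcam(); im=cv2.imread('pics/w1.png')
for P,c in model(.548,.213,np.radians(-104),.165):
    cv2.polylines(im,[wproj(P,W).astype(np.int32).reshape(-1,1,2)],False,c,1)
cv2.imwrite('pics/w1o.png',cv2.resize(im[0:190,155:355],None,fx=3,fy=3))
```

```text
[0.58428612 0.3049238  0.39935009] [ 0.026 -0.019  0.01   0.001  0.001 -0.   ] [ 3.65694199e-01  9.30735042e-01 -1.85197825e-04]
```

View pics/w1o.png

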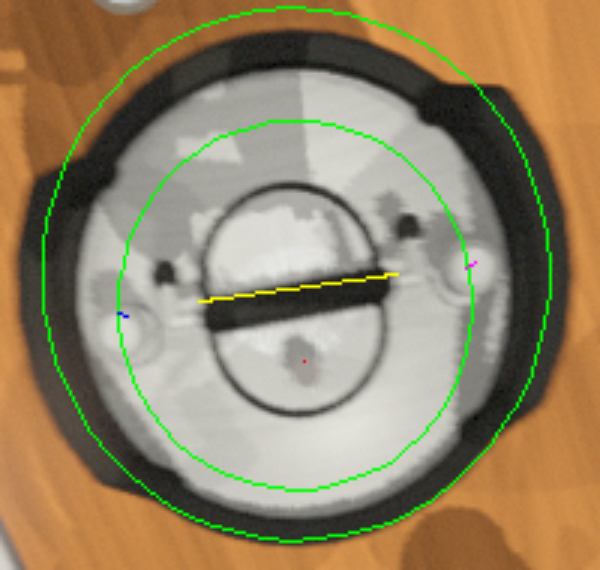

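Run:
```python
from ov import *
W=wcam(); save('wrist','w2.png')
for t,z in (('bail_short_pivot',.184),('bail_short_grip',.258)):
    for d in r.pinpoint('wrist',t)[:2]: print(t,np.round(d['location'],1),d['conf'],wonz(d['location'],z))
print(W[:3,3]-wcam()[:3,3])
im=cv2.imread('pics/w2.png')
for P,c in model(.546,.2155,np.radians(-104),.165):
    cv2.polylines(im,[wproj(P,W).astype(np.int32).reshape(-1,1,2)],False,c,1)
cv2.imwrite('pics/w2o.png',cv2.resize(im[0:190,155:355],None,fx=3,fy=3))
```

```text
bail_short_pivot [ 98.2 255.5] 0.86 [0.54655024 0.21685549 0.184     ]
bail_short_grip [ 98.1 248.3] 0.88 [0.55568371 0.2191888  0.258     ]
[ 0.00074089 -0.0007295  -0.00064308]
```

View pics/w2o.png

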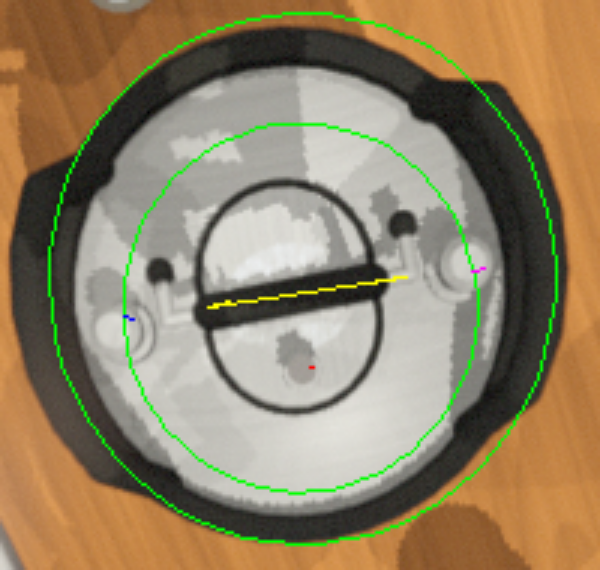

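```bash
python3 -m crank '[{"dp":[-1.3,-2.5,-2],"turn":5,"grip":1},{"dp":[-2.7,-5.4,-6],"turn":10,"grip":1},{"dp":[-2.7,-5.4,-10],"turn":10,"grip":1},{"dp":[-2.7,-5.4,-13],"turn":10,"grip":1},{"dp":[-2.7,-5.4,-13.8],"turn":10,"grip":1},{"dp":[-2.7,-5.4,-13.8],"turn":10,"grip":1},{"dp":[-2.7,-5.4,-13.8],"turn":10,"grip":1}]' 10
python3 - <<'E'
from h import *
s=r.get_state();print(R.from_quat(s['ee_rot']).as_matrix().round(3)[:,2],s['eef_pos'],s['ft_force'])
save('wrist','w3.png');save('side','s3.png');save('scene','c3.png')
a=cv2.imread('pics/s3.png')[150:290,170:290];cv2.imwrite('pics/s3z.png',cv2.resize(a,None,fx=4,fy=4,interpolation=cv2.INTER_CUBIC))
E
```

```text
time: 3.2
eef_pos: [0.558, 0.2515, 0.2635]
ee_rot: [-0.448, 0.546, 0.448, 0.548]
ft_force: [-0.4, 0.1, -0.1]
gripper_width: 0.0003
[0.197 0.98  0.001] [0.55795977 0.2515363  0.263484  ] [-0.38326174  0.06704984 -0.07224709]
```

View pics/w3.png

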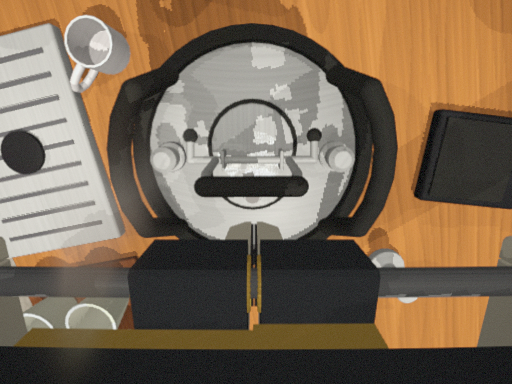

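View pics/s3z.png

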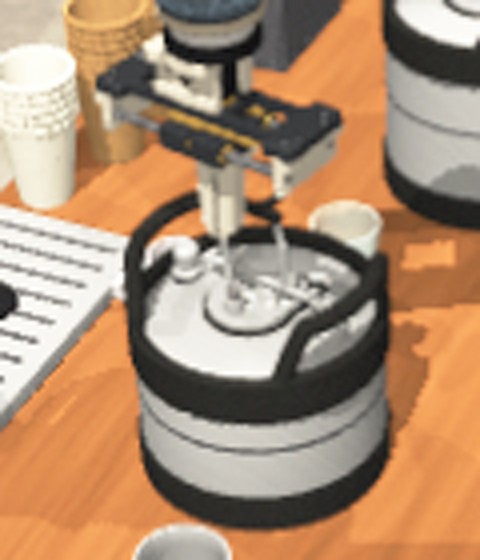

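Run:
```python
from h import *
s=r.get_state();e=s['eef_pos'];u=R.from_quat(s['ee_rot']).as_matrix()[:,2]
print(e)
for rc,z in (((186,250),.258),((157,251),.184),((157,168),.187),((157,342),.187)):
    P=wonz(rc,z);print(P,'along push',(-(P-e)@u*1000).round(1),((P-e)@np.cross([0,0,1],u)*1000).round(1))
print(wproj([e+[0,0,-.011],e+[0,0,-.011]-.0075*u]))
```

```text
[0.55798044 0.25119669 0.26318872]
[0.55410382 0.21910861 0.258     ] along push 32.2 -2.5
[0.55277357 0.21157037 0.184     ] along push 40.0 -2.7
[0.61887894 0.19774777 0.187     ] along push 40.5 -70.3
[0.48013118 0.22581576 0.187     ] along push 40.4 71.3
[[254.40333724 234.19336129]
 [254.39974248 222.88916702]]
```

```bash
python3 -m crank '[{"dp":[-0.2,-1.0,0],"turn":0,"grip":1},{"dp":[-0.4,-2.0,0],"turn":0,"grip":1},{"dp":[-0.6,-3.0,0],"turn":0,"grip":1},{"dp":[-0.8,-3.8,0],"turn":0,"grip":1},{"dp":[-0.95,-4.7,0],"turn":0,"grip":1},{"dp":[-0.95,-4.7,0],"turn":0,"grip":1}]' 10
python3 - <<'E'
from h import *
save('wrist','w4.png');save('side','s4.png')
a=cv2.imread('pics/s4.png')[150:290,170:290];a=cv2.resize(a,None,fx=3,fy=3,interpolation=cv2.INTER_CUBIC)
b=cv2.imread('pics/w4.png')[40:250,80:420]; b=cv2.resize(b,(680,420)); b=b[:,120:560]
cv2.imwrite('pics/m4.png',np.hstack([a,b]))
E
```

```text
time: 3.95
eef_pos: [0.5479, 0.2026, 0.2617]
ee_rot: [-0.448, 0.548, 0.447, 0.547]
ft_force: [0.3, 0.4, 0.3]
gripper_width: 0.0006
```

View pics/m4.png

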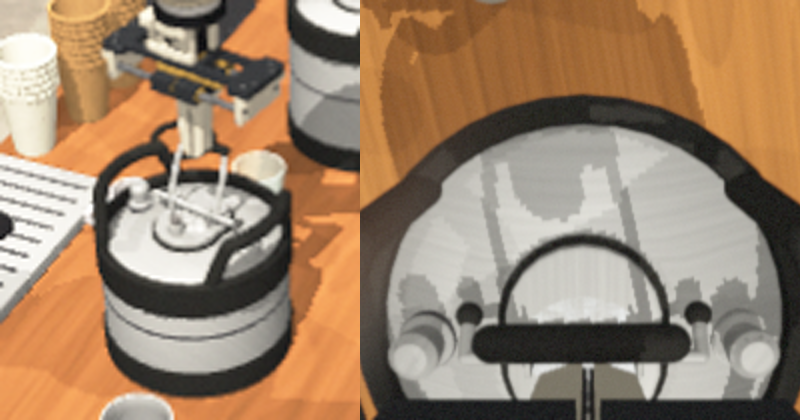

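```bash
python3 -m crank '[{"dp":[-0.15,-0.7,0],"turn":0,"grip":1},{"dp":[-0.25,-1.3,0],"turn":0,"grip":1},{"dp":[-0.4,-1.9,-0.25],"turn":0,"grip":1},{"dp":[-0.5,-2.5,-0.6],"turn":0,"grip":1},{"dp":[-0.6,-3.1,-0.9],"turn":0,"grip":1},{"dp":[-0.6,-3.1,-0.9],"turn":0,"grip":1}]' 10
python3 - <<'E'
from h import *
save('wrist','w5.png');save('side','s5.png')
a=cv2.imread('pics/s5.png')[150:290,170:290];a=cv2.resize(a,None,fx=3,fy=3,interpolation=cv2.INTER_CUBIC)
b=cv2.imread('pics/w5.png')[40:250,80:420]; b=cv2.resize(b,(680,420)); b=b[:,120:560]
cv2.imwrite('pics/m5.png',np.hstack([a,b]))
E
```

```text
time: 4.65
eef_pos: [0.5421, 0.1724, 0.253]
ee_rot: [-0.448, 0.547, 0.448, 0.548]
ft_force: [0.3, 3.6, 3.5]
gripper_width: 0.0006
```

View pics/m5.png

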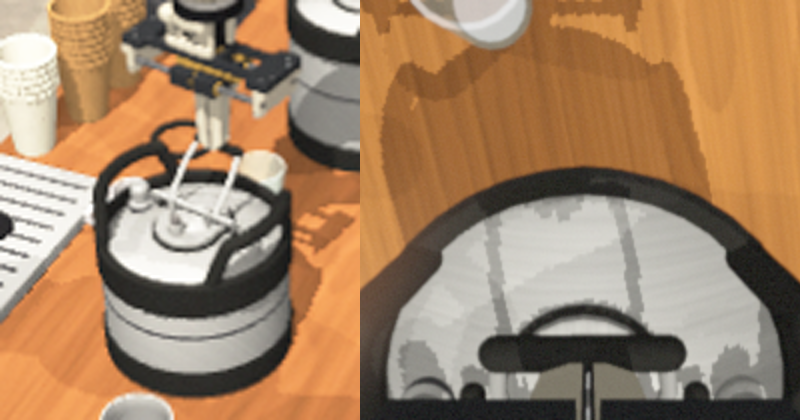

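```bash
python3 -m crank '[{"dp":[-0.15,-0.7,-0.55],"turn":0,"grip":1},{"dp":[-0.25,-1.2,-1.15],"turn":0,"grip":1},{"dp":[-0.35,-1.7,-2.0],"turn":0,"grip":1},{"dp":[-0.45,-2.15,-2.9],"turn":0,"grip":1},{"dp":[-0.5,-2.4,-3.7],"turn":0,"grip":1},{"dp":[-0.55,-2.65,-4.4],"turn":0,"grip":1},{"dp":[-0.55,-2.65,-4.8],"turn":0,"grip":1},{"dp":[-0.55,-2.65,-4.8],"turn":0,"grip":1}]' 10
python3 - <<'E'
from h import *
save('wrist','w6.png');save('side','s6.png')
a=cv2.imread('pics/s6.png')[150:290,170:290];a=cv2.resize(a,None,fx=3,fy=3,interpolation=cv2.INTER_CUBIC)
b=cv2.imread('pics/w6.png')[40:250,80:420]; b=cv2.resize(b,(680,420)); b=b[:,120:560]
cv2.imwrite('pics/m6.png',np.hstack([a,b]))
E
```

```text
time: 5.55
eef_pos: [0.5362, 0.1463, 0.2039]
ee_rot: [-0.448, 0.548, 0.448, 0.547]
ft_force: [1.0, -0.5, -0.5]
gripper_width: 0.0003
```

View pics/m6.png

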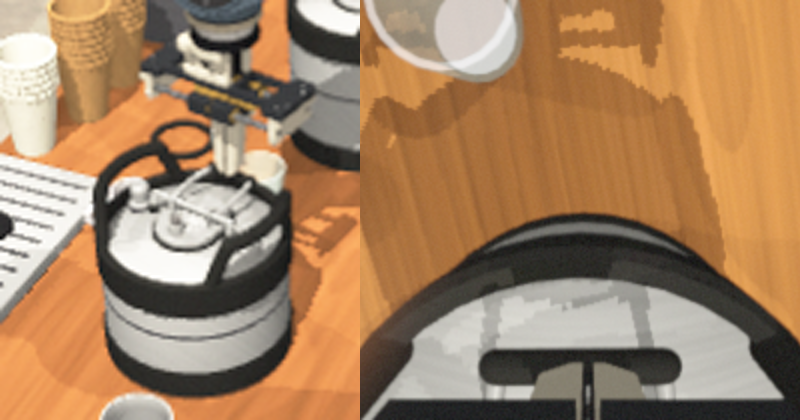

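```bash
python3 -m crank '[{"dp":[0,0,4],"turn":0,"grip":1},{"dp":[0,0,8],"turn":0,"grip":1},{"dp":[0,-1,12],"turn":0,"grip":1},{"dp":[0.5,-4,16],"turn":-3,"grip":1},{"dp":[1,-8,20],"turn":-6,"grip":1},{"dp":[1.5,-12,23],"turn":-9,"grip":1},{"dp":[2,-17,25],"turn":-12,"grip":1},{"dp":[2.5,-22,25],"turn":-15,"grip":1},{"dp":[3,-27,25],"turn":-15,"grip":1},{"dp":[3,-31,25],"turn":-15,"grip":1},{"dp":[3,-31,25],"turn":-15,"grip":1},{"dp":[3,-31,25],"turn":-15,"grip":1}]' 10
python3 -m crank '[{"dp":[0,0,0],"turn":0,"grip":1},{"dp":[0,0,0],"turn":0,"grip":1},{"dp":[0,0,0],"turn":0,"grip":1}]' 10
python3 - <<'E'
from ov import *
W=wcam(); save('wrist','w7.png');print(W[:3,3]-wcam()[:3,3])
for t,z in (('bail_tall_pivot',.234),('bail_tall_grip',.308)):
    for d in r.pinpoint('wrist',t)[:2]: print(t,np.round(d['location'],1),d['conf'],wonz(d['location'],z))
save('side','s7.png')
a=cv2.imread('pics/s7.png')[150:290,170:290];cv2.imwrite('pics/s7z.png',cv2.resize(a,None,fx=4,fy=4,interpolation=cv2.INTER_CUBIC))
E
```

```text
time: 6.85
eef_pos: [0.5793, -0.1127, 0.4525]
ee_rot: [-0.357, 0.621, 0.343, 0.608]
ft_force: [-0.0, 0.4, -0.3]
gripper_width: 0.0005
time: 7.15
eef_pos: [0.5791, -0.1122, 0.453]
ee_rot: [-0.357, 0.621, 0.343, 0.608]
ft_force: [-0.6, -0.1, -0.8]
gripper_width: 0.0002
[ 1.61869413e-05  1.22874170e-04 -1.21179894e-05]
bail_tall_pivot [ 54. 234.] 0.95 [ 0.52272971 -0.25831312  0.234     ]
bail_tall_pivot [202.2 282.9] 0.17 [ 0.56347496 -0.06494139  0.234     ]
bail_tall_grip [ 38.8 231.4] 0.81 [ 0.52209721 -0.25357147  0.308     ]
bail_tall_grip [ 53.  234.5] 0.36 [ 0.52624551 -0.24103518  0.308     ]
```

View pics/w7.png

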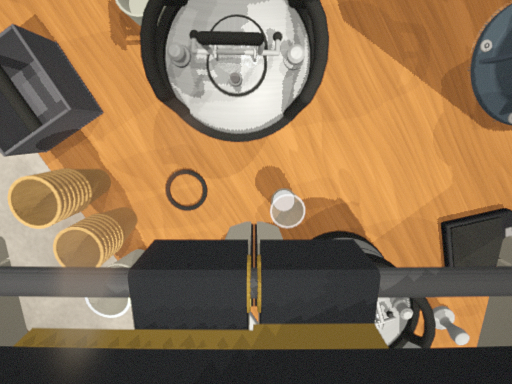

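View pics/s7z.png

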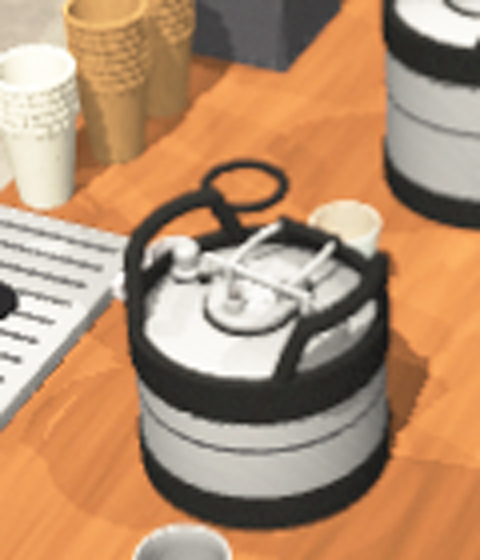

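Run:
```python
from ov import *
s=r.get_state();print(s['joint_positions'].round(3),R.from_quat(s['ee_rot']).as_matrix().round(3))
def pr(n,a,b,z):
    e=[wonz(a,z),wonz(b,z)];d=e[1]-e[0];print(n,np.mean(e,0).round(4),np.linalg.norm(d).round(4),np.degrees(np.arctan2(d[1],d[0])).round(1))
pr('posts',(54,179),(53,294),.237);pr('bar',(37,191),(43,263),.308)
im=cv2.imread('pics/w7.png');cv2.imwrite('pics/w7z.png',cv2.resize(im[0:145,135:335],None,fx=4,fy=4,interpolation=cv2.INTER_CUBIC))
```

```text
[-0.259  0.31   1.176 -0.027  1.654 -2.867] [[-0.005 -0.86   0.511]
 [-0.026  0.511  0.859]
 [-1.    -0.009 -0.025]]
posts [ 0.5201 -0.2569  0.237 ] 0.1397 149.5
bar [ 0.5263 -0.255   0.308 ] 0.0704 144.5
```

View pics/w7z.png

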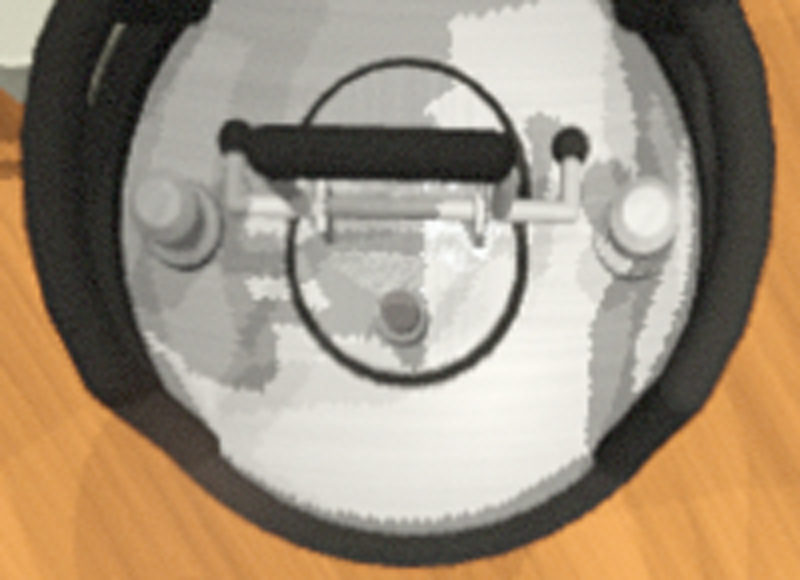

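```bash
python3 -m crank '[{"dp":[0,0,0],"turn":-8.5,"grip":1},{"dp":[-1,-2,0],"turn":-17,"grip":1},{"dp":[-2,-4,0],"turn":-25.5,"grip":1},{"dp":[-3,-6,0],"turn":-34,"grip":1},{"dp":[-4,-8,0],"turn":-42.5,"grip":1},{"dp":[-5,-10,0],"turn":-51,"grip":1},{"dp":[-6,-12,0],"turn":-59.5,"grip":1},{"dp":[-7,-14,0],"turn":-68,"grip":1},{"dp":[-8,-16,0],"turn":-76.5,"grip":1},{"dp":[-9,-18,0],"turn":-85,"grip":1},{"dp":[-10,-18,0],"turn":-93.5,"grip":1},{"dp":[-10,-18,0],"turn":-102,"grip":1}]' 10
python3 -m crank '[{"dp":[0,0,0],"turn":-8.5,"grip":1},{"dp":[0,0,0],"turn":-17,"grip":1},{"dp":[0,0,0],"turn":-25.5,"grip":1},{"dp":[0,0,0],"turn":-34,"grip":1},{"dp":[0,0,0],"turn":-42.5,"grip":1},{"dp":[0,0,0],"turn":-51,"grip":1},{"dp":[0,0,0],"turn":-59.5,"grip":1},{"dp":[0,0,0],"turn":-68,"grip":1},{"dp":[0,0,0],"turn":-78,"grip":1},{"dp":[0,0,0],"turn":-78,"grip":1},{"dp":[0,0,0],"turn":-78,"grip":1},{"dp":[0,0,0],"turn":-78,"grip":1}]' 10
python3 - <<'E'
from ov import *
W=wcam(); save('wrist','w8.png');print(W[:3,3]-wcam()[:3,3])
s=r.get_state();print(s['eef_pos'],s['joint_positions'].round(3),R.from_quat(s['ee_rot']).as_matrix().round(3))
for t,z in (('bail_tall_pivot',.234),('bail_tall_grip',.308)):
    for d in r.pinpoint('wrist',t)[:2]: print(t,np.round(d['location'],1),d['conf'],wonz(d['location'],z))
E
```

```text
time: 8.55
eef_pos: [0.4783, -0.2936, 0.453]
ee_rot: [0.261, 0.667, -0.26, 0.648]
ft_force: [1.3, -0.1, -0.3]
gripper_width: 0.0005
time: 9.75
eef_pos: [0.4792, -0.293, 0.4528]
ee_rot: [0.62, 0.358, -0.608, 0.343]
ft_force: [-0.6, -0.4, -0.4]
gripper_width: 0.0006
[-2.68099173e-05  3.76385034e-05 -4.18363597e-06]
[ 0.47917346 -0.29301217  0.45277159] [-0.643  0.254  1.249  0.025  1.65  -0.108] [[ 0.005  0.861 -0.509]
 [ 0.026 -0.509 -0.86 ]
 [-1.    -0.009 -0.026]]
bail_tall_pivot [142.6 268.8] 0.76 [ 0.51950103 -0.26032194  0.234     ]
bail_tall_grip [138.3 272.6] 0.61 [ 0.52400646 -0.25412094  0.308     ]
```

View pics/w8.png

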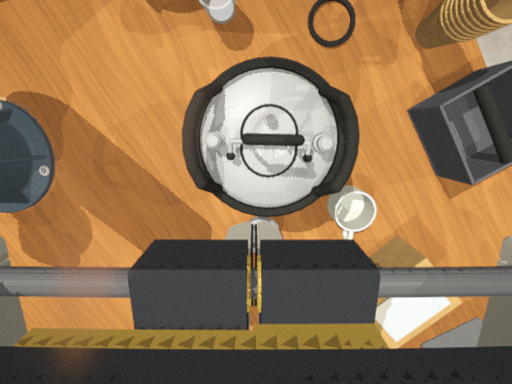

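Run:
```python
from ov import *
W=wcam()
im=cv2.imread('pics/w8.png');
im2=cv2.resize(im[50:220,175:365],None,fx=4,fy=4,interpolation=cv2.INTER_CUBIC)[:600]
for P,c in model(.5205,-.2585,np.radians(-121.5),.215):
    cv2.polylines(im2,[((wproj(P,W)-[175,50]+.5)*4).astype(np.int32).reshape(-1,1,2)],False,c,1)
cv2.imwrite('pics/w8o.png',im2)
```

```text
(no output)
```

View pics/w8o.png

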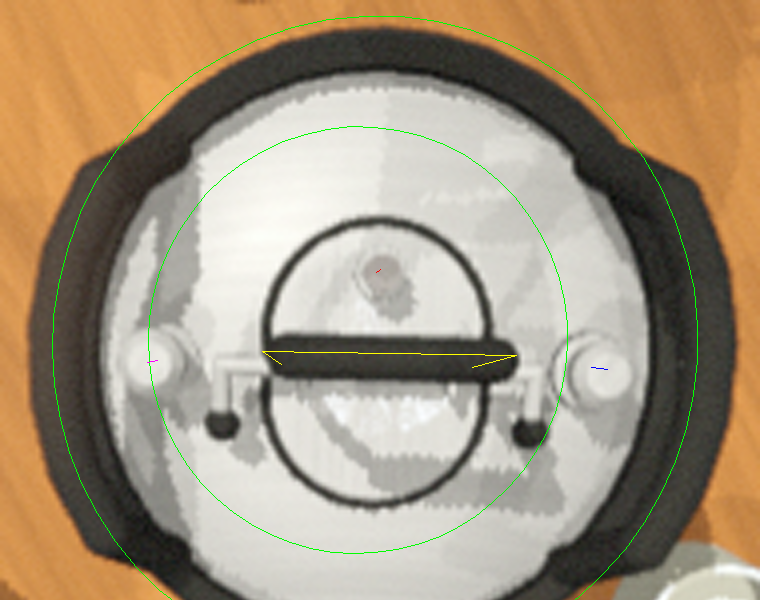

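```bash
python3 -m crank '[{"dp":[3,3.3,0],"turn":-1,"grip":1},{"dp":[6.1,6.7,-2],"turn":-1,"grip":1},{"dp":[6.1,6.7,-5],"turn":-1,"grip":1},{"dp":[6.1,6.7,-9],"turn":-1,"grip":1},{"dp":[6.1,6.7,-12],"turn":-1,"grip":1},{"dp":[6.1,6.7,-14.2],"turn":-1,"grip":1},{"dp":[6.1,6.7,-14.2],"turn":-1,"grip":1},{"dp":[6.1,6.7,-14.2],"turn":-1,"grip":1}]' 10
python3 - <<'E'
from h import *
s=r.get_state();print(s['eef_pos'],R.from_quat(s['ee_rot']).as_matrix().round(3)[:,2])
print('s',((s['eef_pos']-[.5205,-.2585,0])@[-.5225,-.8526,0]))
def m(k):
    save('wrist',f'w{k}.png');save('side',f's{k}.png')
    a=cv2.imread(f'pics/s{k}.png')[90:230,240:360];a=cv2.resize(a,None,fx=3,fy=3,interpolation=cv2.INTER_CUBIC)
    b=cv2.resize(cv2.imread(f'pics/w{k}.png'),(430,322)); b=cv2.copyMakeBorder(b,0,98,0,0,0)
    cv2.imwrite(f'pics/m{k}.png',np.hstack([a,b]))
m(9)
E
```

```text
time: 10.7
eef_pos: [0.5404, -0.2262, 0.3116]
ee_rot: [0.624, 0.351, -0.611, 0.337]
ft_force: [0.2, -0.4, -0.3]
gripper_width: 0.0004
[ 0.54040686 -0.22618849  0.31160991] [-0.526 -0.85  -0.026]
s -0.03795012805455885
```

View pics/m9.png

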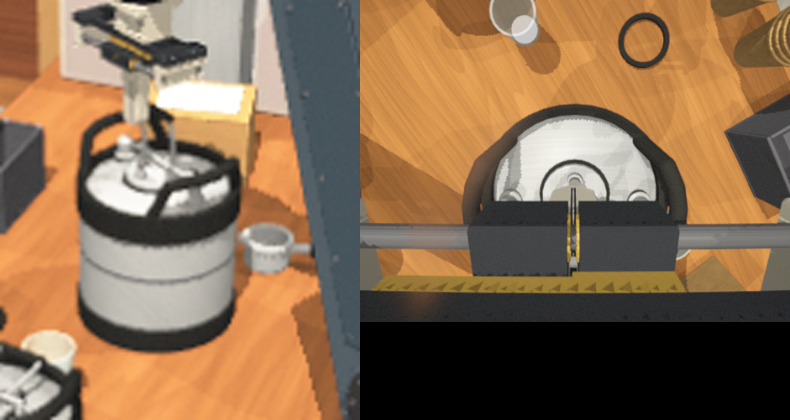

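```bash
python3 -m crank '[{"dp":[-0.5,-0.85,0],"turn":0,"grip":1},{"dp":[-1.0,-1.7,0],"turn":0,"grip":1},{"dp":[-1.55,-2.55,0],"turn":0,"grip":1},{"dp":[-2.0,-3.3,0],"turn":0,"grip":1},{"dp":[-2.45,-4.0,0],"turn":0,"grip":1},{"dp":[-2.45,-4.0,0],"turn":0,"grip":1}]' 10
python3 - <<'E'
from h import *
s=r.get_state();print('s',((s['eef_pos']-[.5205,-.2585,0])@[-.5225,-.8526,0]))
k=10
save('side',f's{k}.png');save('scene',f'c{k}.png')
a=cv2.imread(f'pics/s{k}.png')[100:200,240:340];b=cv2.imread(f'pics/c{k}.png')[180:280,160:260]
cv2.imwrite(f'pics/m{k}.png',cv2.resize(np.hstack([a,b]),None,fx=4,fy=4,interpolation=cv2.INTER_CUBIC))
E
```

```text
time: 11.4
eef_pos: [0.515, -0.2671, 0.3107]
ee_rot: [0.624, 0.351, -0.612, 0.337]
ft_force: [-0.2, -0.2, 0.4]
gripper_width: 0.0007
s 0.010184531676843547
```

View pics/m10.png

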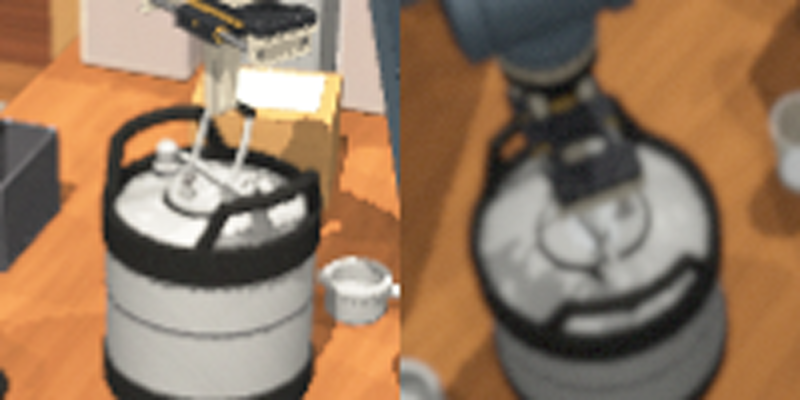

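The side view shows the tall lever leaning over at (225,130) in the zoom, with the finger pushing from behind. I'll continue with the same push profile as on the short keg.

```bash
python3 -m crank '[{"dp":[-0.37,-0.6,0],"turn":0,"grip":1},{"dp":[-0.68,-1.1,0],"turn":0,"grip":1},{"dp":[-1.0,-1.65,-0.25],"turn":0,"grip":1},{"dp":[-1.33,-2.2,-0.6],"turn":0,"grip":1},{"dp":[-1.65,-2.7,-0.9],"turn":0,"grip":1},{"dp":[-1.65,-2.7,-0.9],"turn":0,"grip":1}]' 10
python3 - <<'E'
from h import *
s=r.get_state();print('s',((s['eef_pos']-[.5205,-.2585,0])@[-.5225,-.8526,0]))
k=11
save('side',f's{k}.png');save('wrist',f'w{k}.png')
a=cv2.imread(f'pics/s{k}.png')[100:200,240:340];b=cv2.imread(f'pics/w{k}.png')[150:250,200:300]
cv2.imwrite(f'pics/m{k}.png',cv2.resize(np.hstack([a,b]),None,fx=4,fy=4,interpolation=cv2.INTER_CUBIC))
E
```

```text
time: 12.1
eef_pos: [0.4991, -0.2925, 0.301]
ee_rot: [0.625, 0.352, -0.611, 0.336]
ft_force: [3.3, 6.6, -1.5]
gripper_width: 0.0005
s 0.04018557150475595
```

View pics/m11.png

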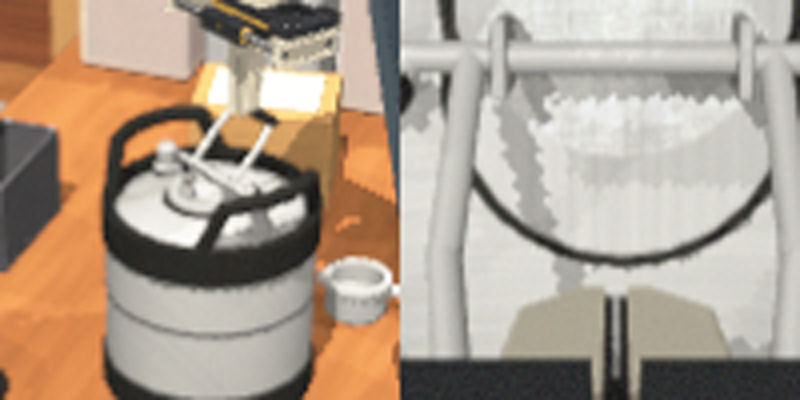

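```bash
python3 -m crank '[{"dp":[-0.2,-0.35,0],"turn":0,"grip":1},{"dp":[-0.4,-0.65,0],"turn":0,"grip":1},{"dp":[-0.4,-0.65,0],"turn":0,"grip":1}]' 10
python3 - <<'E'
from h import *
s=r.get_state();print('s',((s['eef_pos']-[.5205,-.2585,0])@[-.5225,-.8526,0]),s['ft_force'])
E
```

```text
time: 12.5
eef_pos: [0.4952, -0.2999, 0.3023]
ee_rot: [0.624, 0.351, -0.611, 0.337]
ft_force: [0.8, 2.6, 4.8]
gripper_width: 0.0004
s 0.04849367167753731 [0.78417352 2.58718066 4.82441907]
```

```bash
python3 -m crank '[{"dp":[-0.35,-0.55,-0.55],"turn":0,"grip":1},{"dp":[-0.6,-1.0,-1.15],"turn":0,"grip":1},{"dp":[-0.85,-1.4,-2.0],"turn":0,"grip":1},{"dp":[-1.1,-1.8,-2.9],"turn":0,"grip":1},{"dp":[-1.2,-2.0,-3.7],"turn":0,"grip":1},{"dp":[-1.3,-2.15,-4.4],"turn":0,"grip":1},{"dp":[-1.3,-2.15,-4.9],"turn":0,"grip":1},{"dp":[-1.3,-2.15,-4.9],"turn":0,"grip":1}]' 10
python3 - <<'E'
from h import *
k=12
save('side',f's{k}.png');save('wrist',f'w{k}.png')
a=cv2.imread(f'pics/s{k}.png')[100:200,240:340];b=cv2.imread(f'pics/w{k}.png')[150:250,200:300]
cv2.imwrite(f'pics/m{k}.png',cv2.resize(np.hstack([a,b]),None,fx=4,fy=4,interpolation=cv2.INTER_CUBIC))
E
```

```text
time: 13.3
eef_pos: [0.4821, -0.321, 0.2522]
ee_rot: [0.624, 0.351, -0.611, 0.337]
ft_force: [0.9, 0.3, 0.2]
gripper_width: 0.0005
```

View pics/m12.png

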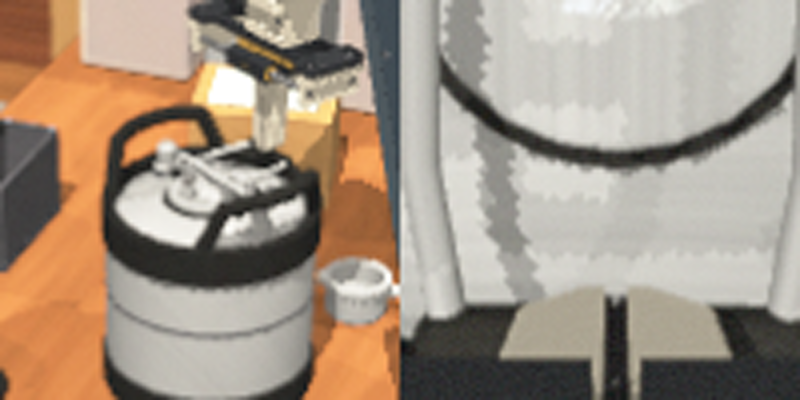

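The tall lever lies flat in the side view, and the contact force is about 0. I'll lift straight off and inspect both kegs.

```bash
python3 -m crank '[{"dp":[0,0,4],"turn":0,"grip":1},{"dp":[0,0,8],"turn":0,"grip":1},{"dp":[0,0,12],"turn":0,"grip":1},{"dp":[0,0,16],"turn":0,"grip":1},{"dp":[-1,-1.5,19],"turn":0,"grip":1},{"dp":[-2,-3,22],"turn":0,"grip":1},{"dp":[-2,-3,22],"turn":0,"grip":1},{"dp":[-2,-3,22],"turn":0,"grip":1},{"dp":[-2,-3,22],"turn":0,"grip":1}]' 10
python3 - <<'E'
from ov import *
for n in ('wrist','scene','side'): save(n,n+'F.png')
W=wcam();print(r.get_state()['eef_pos'],r.get_state()['ft_force'])
for z in (.234,.308): print(z,[(np.round(d['location'],1),round(d['conf'],2),wonz(d['location'],z).round(3)) for d in r.pinpoint('wrist','bail_tall_grip')])
for t in ('keg_tall','keg_short','bail_tall_grip','bail_short_grip','bail_short_pivot','bail_tall_pivot'):
  for n in('scene','side'): print(n,t,[(np.round(d['location'],1),round(d['conf'],2)) for d in r.pinpoint(n,t)][:2])
a=cv2.imread('pics/sideF.png')[110:280,190:350];b=cv2.imread('pics/sceneF.png')[110:280,160:320]
cv2.imwrite('pics/mF.png',cv2.resize(np.hstack([a,b]),None,fx=2.5,fy=2.5,interpolation=cv2.INTER_CUBIC))
a=cv2.imread('pics/side0.png')[110:280,190:350];b=cv2.imread('pics/scene0.png')[110:280,160:320]
cv2.imwrite('pics/m0.png',cv2.resize(np.hstack([a,b]),None,fx=2.5,fy=2.5,interpolation=cv2.INTER_CUBIC))
E
```

```text
time: 14.3
eef_pos: [0.4623, -0.3505, 0.4716]
ee_rot: [0.624, 0.352, -0.611, 0.337]
ft_force: [0.2, -0.3, -0.5]
gripper_width: 0.0008
[ 0.46232769 -0.35058302  0.47189475] [ 0.53420535 -0.10841328  0.22711881]
0.234 [(array([153.6, 259.1]), 0.89, array([ 0.484, -0.325,  0.234])), (array([203. , 250.8]), 0.59, array([ 0.437, -0.379,  0.234])), (array([174.4, 338.7]), 0.48, array([ 0.564, -0.409,  0.234]))]
0.308 [(array([153.6, 259.1]), 0.89, array([ 0.487, -0.32 ,  0.308])), (array([203. , 250.8]), 0.59, array([ 0.449, -0.364,  0.308])), (array([174.4, 338.7]), 0.48, array([ 0.552, -0.388,  0.308]))]
scene keg_tall [(array([263.3, 213.4]), 0.56)]
side keg_tall [(array([194. , 291.2]), 0.95), (array([218.5, 233.7]), 0.6)]
scene keg_short [(array([186.2, 288.4]), 0.86)]
side keg_short [(array([258.8, 236.7]), 0.6)]
scene bail_tall_grip [(array([242.6, 184.9]), 0.74)]
side bail_tall_grip [(array([138.7, 306.7]), 0.47)]
scene bail_short_grip [(array([169.9, 277.3]), 0.41)]
side bail_short_grip [(array([204.6, 244. ]), 0.59)]
scene bail_short_pivot [(array([158.5, 288.3]), 0.63)]
side bail_short_pivot [(array([219.4, 234.4]), 0.96), (array([175. , 328.2]), 0.22)]
scene bail_tall_pivot [(array([232.5, 206.8]), 0.82), (array([153. , 288.1]), 0.44)]
side bail_tall_pivot [(array([141.9, 291.6]), 0.68)]
```

View pics/wristF.png

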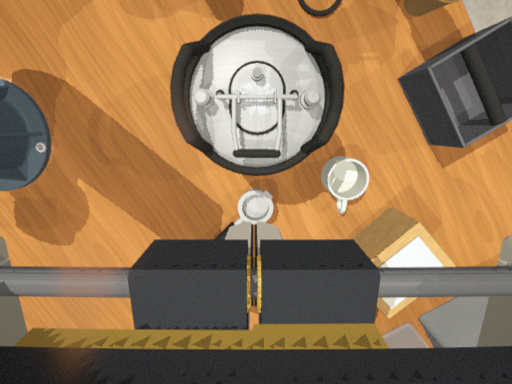

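View pics/mF.png

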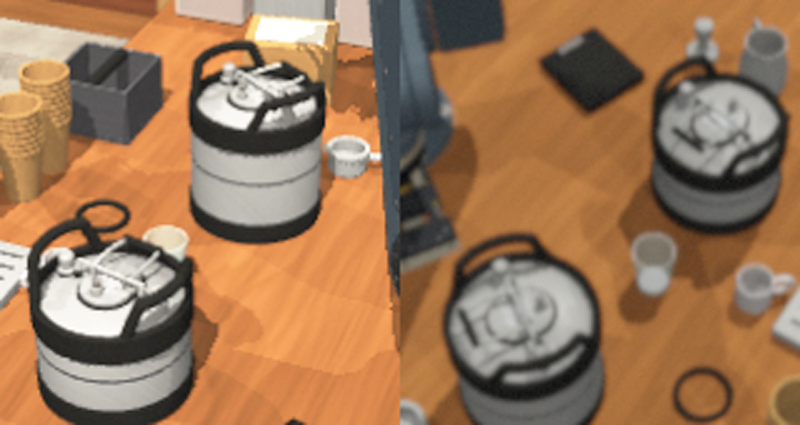

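View pics/m0.png

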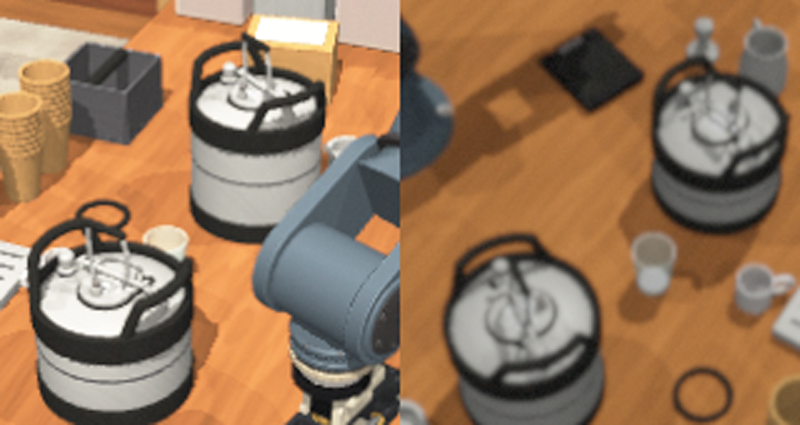

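Run:
```python
from ov import *
print(tri(('scene',(169.9,277.3)),('side',(204.6,244))),tri(('scene',(242.6,184.9)),('side',(138.7,306.7))))
for th in (1.2,1.57):
  q=np.array([.551-.2*.074*np.sin(th),.213-.98*.074*np.sin(th),.184+.074*np.cos(th)]); print(th,proj('scene',q),proj('side',q))
a=cv2.absdiff(cv2.imread('pics/side0.png'),cv2.imread('pics/sideF.png'));b=cv2.absdiff(cv2.imread('pics/scene0.png'),cv2.imread('pics/sceneF.png'))
cv2.imwrite('pics/d.png',cv2.resize(np.hstack([a[100:290,150:350],b[100:290,160:360]])*2,None,fx=2,fy=2))
im=cv2.imread('pics/sideF.png')[180:240,190:280];cv2.imwrite('pics/sz.png',cv2.resize(im,None,fx=8,fy=8,interpolation=cv2.INTER_CUBIC))
```

```text
(array([0.55498569, 0.12821753, 0.18182083]), [np.float64(0.0012995643501238303), np.float64(0.0012995643501238301)]) (array([ 0.47977305, -0.32903833,  0.22656908]), [np.float64(0.003997638825805756), np.float64(0.0039976388258057445)])
1.2 [[275.5921639  160.16957369]] [[246.02393623 201.47905007]]
1.57 [[274.50640532 165.26526282]] [[247.13623105 207.24690515]]
```

View pics/d.png

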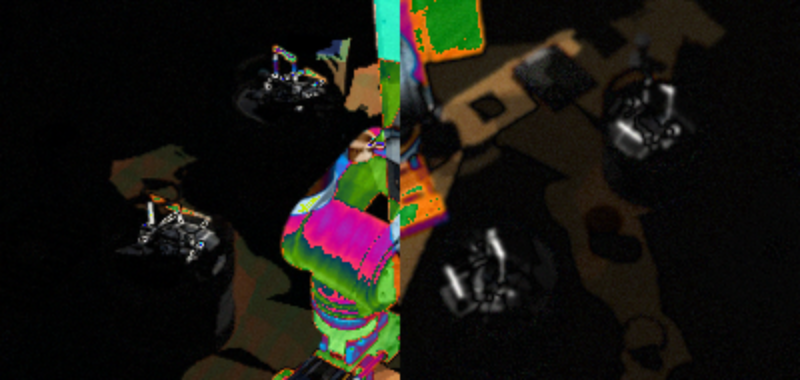

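View pics/sz.png

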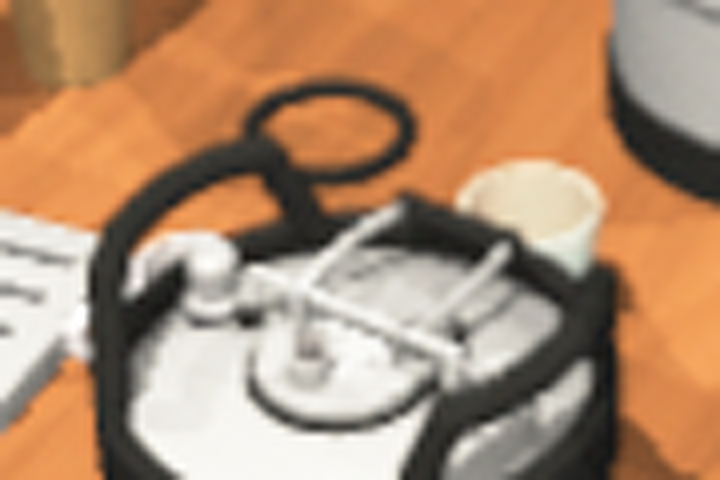

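```bash
python3 -c "
from bench import r
print(r.get_state()['time'],r.job_done())"
```

```text
the job is handed in; nothing more can be done
15.15 None
```

Both bail levers are pushed over and locked flat, and I handed the job in at 15.15 s of the 48 s allowed. I used only the closed fingertips. The highest force I read was about 7.5 N, and nothing was gripped.

- **Levers:** both crossbars now sit about level with their pivots. Using the two fixed cameras, I measured the short one at 182 mm (pivot 184 mm) and the tall one at about 227 mm (pivot 234 mm). The tall one's reading is less certain because the two views disagreed by about 4 mm. In the wrist picture it lies flat, 76 mm out from the pivot. The contact force dropped to about zero on both once they went over.
- **Kegs and other items:** comparing pictures from before and after, I saw only the levers, the arm and shadows change around the kegs. I compared only the area around the kegs, so the portafilter, dosing cup and other items outside it were not checked this way. The hand ended clear, well above the counter.
- **What didn't go to plan:**
  - **Wrist joint limit:** on the way to the tall keg the last joint reached its range limit. I turned the hand half a turn, and it kept a harmless tilt of about 1.5°.
  - **Finger slightly low:** partway through the tall lever's push the finger sat a little low on the crossbar. I pushed further sideways before going down.

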